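# Clamp a tin in the one-handed preparation board

### The job

Get the tin ready to be opened with one hand: drop the loose jaw's T-bolt head into the slot of the board's rail, rubber face towards the tin and the jaw sitting fully down on the rail, then give its wing knob a quarter turn clockwise so that the head is caught square under the lips of the slot. Slide the jaw along the rail until it presses the tin home into the V jaw, snugly but gently (about 10 N: no less than 6, no more than 15), and with that pressure kept up turn the knob on until it is really tight, so that the tin stays upright and gripped when you let go. Do not shift the other things on the worktop.

Things in the scene. Friction and masses are not known exactly. Their poses are not given: they have to be found in the camera images.
- board: One-handed preparation board, fixed: light wooden slab 340 x 140 mm on rubber feet, top 21 mm above its origin (centre of its underside, on the worktop). Its x axis runs along the aluminium rail, towards the grey V jaw. The rail is 36 mm wide, lies along y = 0 from x = -160 to +45 mm (4 mm black end caps beyond), and its top is 41 mm above the worktop.
- rail_top (a point): Point on the rail's centre line in the plane of its top, halfway along (board x = -57.5 mm, 41 mm above the worktop); axes as the board's. The slot in the rail's top is 13 mm wide with lips 4 mm thick (edges rounded 2 mm, as are the rail's outer top edges) over a hollow 30 mm wide and 12 mm high.
- jaw: Loose sliding jaw, 0.4 to 0.65 kg: grey saddle standing on its two skirts. Origin: on the T-bolt's axis, level with the skirts' underside (on the worktop at the start; 25 mm above it when the saddle sits on the rail). x points to its rubber face. Saddle 51 mm wide in y, x = -30 to +42 mm, top 34 mm above the origin: grip it across the 51 mm. Front plate to 51 mm.
- jaw_under (a point): Centre of the saddle's flat underside, which rests on the rail's top; 16 mm above the jaw's origin. The skirts on both sides are 6 mm thick, 16 mm deep and 39 mm apart inside, lower edges rounded 3 mm; they straddle the rail and meet it before the bolt's head meets the slot. Friction on the rail about 0.5.
- jaw_face (a point): Centre of the jaw's rubber face, 62 mm ahead of the bolt's axis and 34.5 mm above the jaw's origin; 52 mm wide, 30 mm high. The rubber is stiff: it yields 0.55 mm for each 10 N, 2 mm at most.
- knob_grip (a point): Centre of the black wing of the knob, on the bolt's axis, 49.5 mm above the jaw's origin. The wing is an upright bar 44 mm long (along this point's x), 13 mm thick, 22 mm high (38.5 to 60.5 mm above the jaw's origin). Grip it from above across the 13 mm. At the start wing and bolt head lie along the jaw's x.
- knob (a joint): How far the knob has run up the thread of the bolt, rad, growing clockwise seen from above; 0 at the start (slack). Turning the wing first carries the bolt round to its stop (1.62 rad, hardly any torque); only then does this grow: about 0.4 rad slack (2.5 mm lift per rad, 0.16 N m), then the head bites under the lips and torque rises 0.3 N m per rad. Tight: 0.85 to 1.1. It holds when released.
- bolt: Steel T-bolt of the jaw; origin at the jaw's origin while slack, z up. Its head, 24 mm long along this x axis, 11 mm wide, lies 6 to 11 mm above that origin, between the skirts. It turns with the wing by thread friction, on or off the rail, clockwise to a stop in the saddle (1.62 rad from lengthwise). Lengthwise it passes the slot, 1 mm on each side; crosswise it is caught, 1 mm below the lips.
- tin: Printed food tin, 57.4 mm across, 72 mm tall, 0.18 kg, standing on the slab. Origin: centre of its underside. It stands 2 to 10 mm short of its seat in the fixed grey V jaw (46 mm high over the slab, two faces at 45 degrees, open towards -x), which is screwed down wherever it was last wanted: the tin's axis is home somewhere at board x = 92 to 106 mm, y = 0, to be found by feel.
- pot: Small round tub, 72 mm across and tall, standing on the worktop. To be left alone.
- garlic: Garlic bulb, 56 mm, on the worktop. To be left alone.
- mushroom: Mushroom, 44 mm, on the worktop. To be left alone.
Not all that is in view belongs to the job. Leave any red look-alike of the tin alone.

How it is judged:
By the outcome, as a careful person would: the job done as asked, in the order asked, and still so for the second after the job is handed in, with the robot touching nothing.
It also fails if it takes over 72 s, if anything falls off the work surface, if the arm or the gripper's body presses on something with over 40 N, if the wrist force passes 120 N, or if a joint passes its speed limit or range.

### The arm

A 7-joint arm with a two-finger parallel gripper is mounted at the origin on a cart in front of the work surface, level with it; the furniture and walls round the work are solid. World frame = base frame: x ahead of the robot, y to its left, z up, the work surface at z = 0. Lengths are in m, angles in rad, forces in N, time in s.
With the tool pointing down it reaches from about 0.425 to 0.925 m from the base axis. Payload 6.8 kg.
Tool frame: the origin (TCP) lies at the very end of the fingers, on their centre line; the grasp point (between the pads) lies 19 mm behind it; z points along the fingers, y is the line along which they close (so a half turn about z gives the same grasp; the last joint's range is limited). The gripper opens to 85 mm and grips with 20 to 120 N. Pads are 22 mm wide; open, the fingers measure 114 mm over their backs; the gripper's body (76 mm by 85 mm) begins 54 mm behind the grasp point. The pads swing forward as they close: fully open they stand 13 mm farther back than shut.
Start: joints at [1.095, 0.477, 0.022, 1.555, -0.011, 1.109, -0.083], TCP at [0.243, -0.63, 0.231] pointing down, gripper open.
Joint ranges: [-2.96, 2.96], [-0.34, 2.1], [-1.41, 1.46], [0.24, 2.44], [-1.37, 4.51], [0.17, 1.92], [-2.96, 2.96]. Speed limits (rad/s): [2.39, 2.39, 3.14, 3.14, 3.14, 3.14, 3.14].

### API

Orientations are given as a rotation vector (axis times angle).
In Python, from bench import get_obs, viewer, r gives the robot as it stands. The module is installed in compiled form; this text tells all that it offers.
- The arm moves only by the tool play_rows, never from a script. Its argument "commands" is a list that holds one entry, the list of rows, each a list of 5 numbers: the gripper's target within -1 to 1 (shut at 1, half-way at 0, fully open at -1), then the shift along the tool's x, y, z scaled (see below), then the turn about the tool's z scaled (see below). A call has 1 to 12 rows; each row is the pose to reach, as a shift and turn from the pose commanded when the call began, along the tool's axes at that moment; what a row does not reach only later rows make up. The controller multiplies each number of a shift by 0.2 m and each number of a turn by pi/2 rad. A row lasts 1/12 s, in which the tool goes at most 41.7 mm and 7.16 degrees, less where a joint would pass 70% of its speed; a pose out of reach is approached as far as the arm can. A call with a number of a shift or a turn outside -1 to 1 is refused whole. A call with a gripper value outside its range is refused whole. The fingers move at their own pace and stop on an object; "grip_force" is the grip in N (left out, the last holds). Time passes only in rows, so rows that repeat a pose let the fingers close. It gives the time, the measured TCP pose, the force, the opening and the grip force at its end, in the units of the state.
- get_obs(): the state, without advancing time (a new reading comes with each control period).
- viewer.grab_frame(name): name is "side" or "top" or "wrist"; returns a dict with "pixels" (480x640x3 uint8, red, green, blue), "fovy" (degrees; the focal length in pixels is half the picture's height over the tangent of half this angle, whatever the lens; pixels are square), "cx", "cy" (the principal point, pixels), "world_to_cam" (4x4, takes a point from world to camera coordinates); the wrist camera has in their place "hand_eye" (4x4, takes a point from camera to tool coordinates, whose origin is the TCP and whose axes are the flange's). Camera axes: x right, y up, looking along -z (the intrinsics and any distortion apply to the point x, -y, -z); pixel columns grow to the right and rows downward; lengths in m; the calibration is good to about 2 mm. The wrist camera is an equidistant fisheye: a pixel r from the principal point sees the ray r / f radians off the axis. A picture is of the moment at which its call begins: read the wrist's pose just before it. There is no depth.
- r.hand_in(): hands the job in; it is judged then, once.
Trained networks look in a picture, given as the dict that the camera call returned (one of the last four; its "shot" number tells which), for a name from the list of things; names that differ only in an ending like _2 or _b are one class to them, and where a whole thing is asked for, a point or a joint stands for the part that bears it (a point fixed in the world has none). Each returns a list of dicts, best first, with "score" (0 to 1); they miss things now and then, are a little off and sometimes report something else, mostly with a low value. They report only what shows in the picture. A call takes as long as a camera call. They do not tell look-alikes from the thing itself.
- viewer.trace(picture, thing): "pixels" (480x640 bool, what is visible of it) and "rect" ([left, top, right, bottom] in pixels, round what is visible of it).
The state is a dict: "clock": time; "joints": joint angles; "qvel": joint speeds; "tau": joint torques, N m; "tcp_pos": TCP position; "orientation": TCP orientation; "contact_force": force on the tool from outside, world axes, zero at the start; "moment": the same for the moment, N m; "grip_width": finger opening in m; "gripper_force": force on a finger pad.
Only numpy, scipy, OpenCV 4.12 (cv2) and the standard library are available. Lean on these libraries where they do the work, as an engineer would, in place of code of your own. Each camera call takes 0.05 s, during which the arm holds its last target. There are 200 camera calls.

## Working session

There is one attempt and no reset: what is moved stays moved. The work goes in short steps, Python scripts to look and compute and a tool call to move; the robot and the scene stay as the last step left them, time stands still between calls to the robot, and variables do not carry over. Pictures are saved under pics/ and viewed, at most 10 in all, crops included, and the job is handed in when it is done.

Besides the shell and the picture viewer there is one more tool, called as name(argument=value, ...) on one line, values as JSON. play_rows: Moves the arm, as the interface text tells. Shifts and turns lie within -1 to 1; 1 stands for 0.2 m of shift or pi/2 rad of turn. Its arguments: {"type":"object","properties":{"commands":{"type":"array","items":{"type":"array","items":{"type":"array","items":{"type":"number","minimum":-1,"maximum":1}}}},"grip_force":{"type":"number"}},"required":["commands"]}

```bash
mkdir -p pics; cat > h.py <<'E'
import numpy as np, cv2
from scipy.spatial.transform import Rotation as R
from bench import get_obs, viewer, r
def ray(p,u,v,o=None):
    f=240/np.tan(np.radians(p['fovy'])/2)
    x,y=(u-p['cx'])/f,(v-p['cy'])/f
    if 'hand_eye' in p:
        t=np.hypot(x,y); s=np.sin(t)/t if t>1e-9 else 1
        d=np.array([x*s,-y*s,-np.cos(t)]); H=p['hand_eye']
        T=np.eye(4);T[:3,:3]=R.from_rotvec(o['orientation']).as_matrix();T[:3,3]=o['tcp_pos']
        M=T@H
    else:
        d=np.array([x,-y,-1]); M=np.linalg.inv(p['world_to_cam'])
    return M[:3,3],M[:3,:3]@d
def onz(p,u,v,z,o=None):
    c,d=ray(p,u,v,o); return c+d*(z-c[2])/d[2]
def proj(p,X,o=None):
    f=240/np.tan(np.radians(p['fovy'])/2)
    if 'hand_eye' in p:
        T=np.eye(4);T[:3,:3]=R.from_rotvec(o['orientation']).as_matrix();T[:3,3]=o['tcp_pos']
        W=np.linalg.inv(T@p['hand_eye'])
    else: W=p['world_to_cam']
    c=W@np.append(X,1); x,y,z=c[0],-c[1],-c[2]
    if 'hand_eye' in p:
        q=np.hypot(x,y);t=np.arctan2(q,z);k=t/q
    else:k=1/z
    return p['cx']+f*x*k,p['cy']+f*y*k
def save(p,n): cv2.imwrite('pics/'+n,p['pixels'][:,:,::-1])
E
python3 - <<'E'
from h import *
o=get_obs();print({k:np.round(v,3) for k,v in o.items()})
for n in['top','side']:
    p=viewer.grab_frame(n);save(p,n+'.png');print(n,p['fovy'],np.round(np.linalg.inv(p['world_to_cam']),3).tolist())
    for t in['board','jaw','knob_grip','tin','pot','garlic','mushroom']:
        for d in viewer.trace(p,t)[:2]:
            ys,xs=np.nonzero(d['pixels']);print(t,round(d['score'],2),d['rect'],xs.mean().round(),ys.mean().round(),np.round(onz(p,xs.mean(),ys.mean(),.03),3))
E
```

```text
{'clock': np.float64(0.0), 'joints': array([ 1.095,  0.478,  0.022,  1.556, -0.012,  1.109, -0.083]), 'qvel': array([-0.001, -0.   , -0.002, -0.001, -0.   , -0.   ,  0.002]), 'tau': array([ 0.0000e+00, -5.9645e+01,  1.6080e+00, -2.8119e+01,  1.3000e-02,
        9.0000e-03,  0.0000e+00]), 'tcp_pos': array([ 0.242, -0.629,  0.23 ]), 'orientation': array([-3.087e+00, -5.740e-01,  1.000e-03]), 'contact_force': array([ 0.617, -0.495,  0.077]), 'moment': array([ 0.066,  0.007, -0.041]), 'gripper_force': np.float64(0.0), 'grip_width': np.float64(0.086)}
top 55.686636262768616 [[-0.014, 0.985, -0.17, 0.442], [-1.0, -0.013, 0.006, -0.056], [0.004, 0.17, 0.985, 0.918], [0.0, 0.0, 0.0, 1.0]]
board 0.66 [205.0, 171.2, 287.0, 347.1] 247.0 271.0 [0.539 0.08  0.03 ]
knob_grip 0.71 [353.8, 221.3, 364.8, 241.6] 358.0 231.0 [ 0.614 -0.139  0.03 ]
tin 0.85 [337.0, 270.5, 371.1, 299.8] 351.0 287.0 [ 0.505 -0.123  0.03 ]
tin 0.76 [224.9, 187.7, 257.9, 222.8] 240.0 205.0 [0.672 0.096 0.03 ]
pot 0.71 [351.5, 223.3, 364.6, 241.9] 358.0 231.0 [ 0.614 -0.139  0.03 ]
pot 0.66 [326.1, 137.9, 360.8, 173.0] 343.0
[... 595 characters left out ...]
 [ 0.621 -0.148  0.03 ]
jaw 0.33 [315.4, 323.8, 338.3, 348.2] 326.0 335.0 [ 0.397 -0.124  0.03 ]
knob_grip 0.57 [381.1, 207.6, 403.2, 229.2] 393.0 218.0 [ 0.668 -0.164  0.03 ]
knob_grip 0.55 [364.3, 226.9, 381.8, 241.8] 373.0 235.0 [ 0.617 -0.14   0.03 ]
tin 0.97 [332.9, 262.4, 365.3, 304.8] 346.0 282.0 [ 0.504 -0.123  0.03 ]
tin 0.96 [358.3, 320.9, 393.5, 362.0] 376.0 342.0 [ 0.417 -0.211  0.03 ]
pot 0.85 [365.5, 153.4, 402.4, 195.5] 383.0 171.0 [ 0.772 -0.111  0.03 ]
pot 0.27 [383.0, 207.5, 404.8, 229.3] 393.0 218.0 [ 0.668 -0.165  0.03 ]
garlic 0.89 [416.4, 196.9, 442.6, 216.6] 429.0 207.0 [ 0.72  -0.228  0.03 ]
mushroom 0.75 [317.4, 322.6, 338.3, 349.0] 326.0 334.0 [ 0.398 -0.124  0.03 ]
```

```bash
python3 -c "
import cv2;a=cv2.imread('pics/top.png');b=cv2.imread('pics/side.png');print(a.shape)"
```

```text
(480, 640, 3)
```

View pics/top.png

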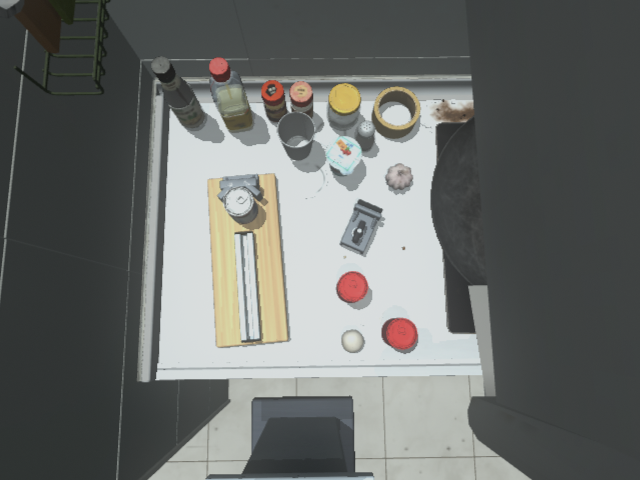

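View pics/side.png

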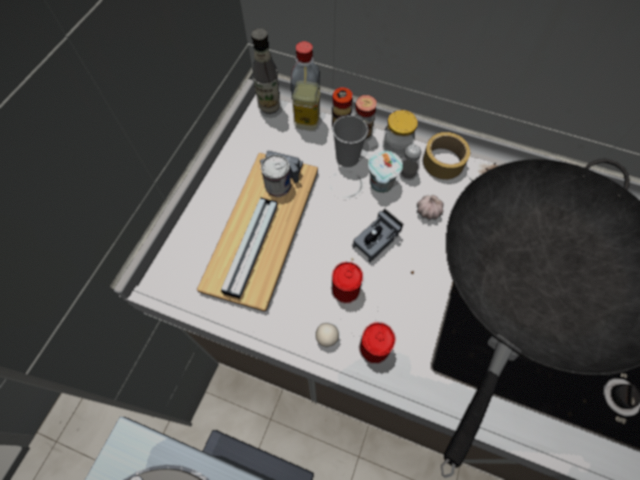

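The top view shows the board at left, with the rail from (244,233) to (250,340), the V jaw at (240,185) and the silver tin at (240,205). The loose jaw is at (361,228) with its front plate up and to the right, near (370,208). The red tins are the look-alikes.

```bash
python3 - <<'E'
from h import *
p=viewer.grab_frame('top');o=get_obs()
a,b=onz(p,244,234,.041),onz(p,250,339,.041);print('rail',a,b,np.degrees(np.arctan2(*(a-b)[1::-1])),np.linalg.norm(a-b))
print('tin',onz(p,239.5,196+6,.093))
k,f=onz(p,359,231,.06),onz(p,368,207,.051);print('jaw knob',k,'front',f,np.degrees(np.arctan2(*(f-k)[1::-1])))
M=R.from_rotvec(o['orientation']).as_matrix();print(M.round(3))
d=k+[-0.02,0,0]-o['tcp_pos'];print('shift tool to knob',M.T@d)
E
```

```text
rail [0.60965332 0.08552059 0.041     ] [0.40774654 0.07132164 0.041     ] 4.022661230539475 0.20240543520349358
tin [0.66067531 0.08642112 0.093     ]
jaw knob [ 0.60903337 -0.13860263  0.06      ] front [ 0.65854191 -0.15851639  0.051     ] -21.91140768540853
[[ 0.933  0.36   0.   ]
 [ 0.36  -0.933 -0.   ]
 [ 0.     0.    -1.   ]]
shift tool to knob [ 0.49978763 -0.33392254  0.17133176]
```

play_rows(commands=[[[-1,0.83,-0.55,-0.1,0],[-1,0.83,-0.55,-0.1,0],[-1,0.83,-0.55,-0.1,0],[-1,0.83,-0.55,-0.1,0],[-1,0.83,-0.55,-0.1,0],[-1,0.83,-0.55,-0.1,0]]])

```text
clock: 1.35
tcp_pos: [0.3647, -0.4607, 0.2524]
orientation: [-3.084, -0.591, -0.007]
contact_force: [0.6, -0.2, -0.7]
grip_width: 0.0857
gripper_force: 0.0
```

play_rows(commands=[[[-1,0.83,-0.55,0,0],[-1,0.83,-0.55,0,0],[-1,0.83,-0.55,0,0],[-1,0.83,-0.55,0,0],[-1,0.83,-0.55,0,0],[-1,0.83,-0.55,0,0]]])

```text
clock: 1.85
tcp_pos: [0.4785, -0.2976, 0.2517]
orientation: [-3.083, -0.591, -0.006]
contact_force: [0.9, 1.0, -0.1]
grip_width: 0.0855
gripper_force: 0.0
```

play_rows(commands=[[[-1,0.74,-0.53,0,0.49],[-1,0.74,-0.53,0,0.49],[-1,0.74,-0.53,0,0.49],[-1,0.74,-0.53,0,0.49],[-1,0.74,-0.53,0,0.49],[-1,0.74,-0.53,0,0.49],[-1,0.74,-0.53,0,0.49],[-1,0.74,-0.53,0,0.49],[-1,0.74,-0.53,0,0.49]]])

```text
clock: 2.6
tcp_pos: [0.5733, -0.1537, 0.2513]
orientation: [3.078, -0.625, 0.0]
contact_force: [0.0, -0.4, 0.0]
grip_width: 0.0856
gripper_force: 0.0
```

```bash
python3 - <<'E'
from h import *
o=get_obs();p=viewer.grab_frame('wrist');save(p,'w1.png');print({k:np.round(v,3) for k,v in o.items()});print(p['fovy'],p['hand_eye'].round(3).tolist())
for t in['jaw','knob_grip','tin','board']:
    for d in viewer.trace(p,t)[:2]:
        ys,xs=np.nonzero(d['pixels']);print(t,round(d['score'],2),d['rect'],xs.mean().round(1),ys.mean().round(1),cv2.minAreaRect(np.c_[xs,ys].astype(np.float32)))
E
```

```text
{'clock': np.float64(2.6), 'joints': array([ 0.229,  0.329, -0.092,  1.73 ,  0.034,  1.085, -1.845]), 'qvel': array([ 0.014, -0.002, -0.004,  0.003, -0.003, -0.   ,  0.007]), 'tau': array([-7.0500e-01, -4.9929e+01, -2.4600e-01, -2.7843e+01, -2.5000e-02,
       -8.0000e-03, -1.9300e-01]), 'tcp_pos': array([ 0.573, -0.154,  0.251]), 'orientation': array([ 3.078, -0.625,  0.   ]), 'contact_force': array([ 0.041, -0.446,  0.017]), 'moment': array([ 0.053, -0.006,  0.026]), 'gripper_force': np.float64(0.0), 'grip_width': np.float64(0.086)}
65.70646984690485 [[0.002, 0.955, 0.295, 0.075], [1.0, -0.001, -0.001, 0.0], [-0.0, 0.295, -0.955, -0.143], [0.0, 0.0, 0.0, 1.0]]
jaw 0.59 [261.4, 115.9, 321.6, 210.4] 291.1 162.3 ((289.94476318359375, 163.60154724121094), (60.10221481323242, 94.80572509765625), 1.9749339818954468)
knob_grip 0.64 [283.4, 157.5, 300.2, 205.9] 289.5 183.2 ((290.0, 183.5), (47.0, 20.0), 90.0)
tin 0.76 [44.4, 202.6, 122.6, 266.7] 79.9 231.0 ((80.25, 228.24998474121094), (55.22254180908203, 77.68885803222656), 59.03623962402344)
tin 0.66 [386.9, 285.4, 443.7, 356.5] 412.0 314.2 ((410.9843444824219, 317.26824951171875), (48.30882263183594, 69.47966766357422), 18.758649826049805)
board 0.81 [37.8, 139.8, 262.7, 401.5] 151.2 276.7 ((144.6020050048828, 281.56268310546875), (280.79217529296875, 100.91194915771484), 58.12916564941406)
```

View pics/w1.png

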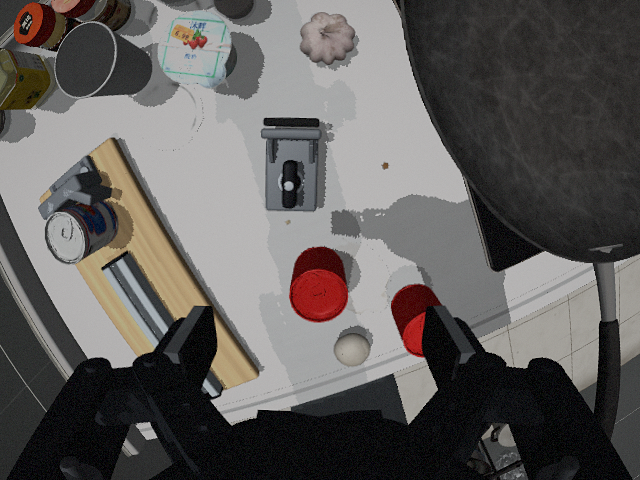

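The wrist view shows the jaw at about u=264–320, v=118–210, with its front plate at the top. The bolt's white tip is at (289,186). The tool is already about parallel to the jaw, and the silver tin, V jaw and rail are at left.

```bash
python3 - <<'E'
from h import *
o=get_obs();p=viewer.grab_frame('wrist')
k=onz(p,289.3,185.5,.061,o);a,b=onz(p,268,209.5,.034,o),onz(p,316,209.5,.034,o);c,d=onz(p,264,133,.051,o),onz(p,320.5,133,.051,o)
print('knob',k,'rear',a,b,(a+b)/2,'front',(c+d)/2,np.linalg.norm(a-b),np.linalg.norm(c-d))
for q in[k,(a+b)/2]:
    print('yaw',np.degrees(np.arctan2(*((c+d)/2-q)[1::-1])))
print(np.degrees(np.arctan2(*(a-b)[1::-1]))-90)
M=R.from_rotvec(o['orientation']).as_matrix();print('toolyaw',np.degrees(np.arctan2(M[1,0],M[0,0])))
t=np.array([*k[:2],.002]);print('shift units',M.T@(t-o['tcp_pos'])/.2)
# enlarged crop of the board
im=p['pixels'][:,:,::-1];cv2.imwrite('pics/c1.png',cv2.resize(im[130:410,20:280],None,fx=2.1,fy=2.1,interpolation=cv2.INTER_CUBIC))
E
```

```text
knob [ 0.60764804 -0.13957568  0.061     ] rear [ 0.59128321 -0.10665592  0.034     ] [ 0.57242727 -0.15066807  0.034     ] [ 0.58185524 -0.128662    0.034     ] front [ 0.65066595 -0.16032561  0.051     ] 0.047881272679336 0.05185411014993869
yaw -25.750599708748798
yaw -24.709774995783658
-23.19154565053688
toolyaw -23.02694894317762
shift units [ 0.13084943 -0.13199066  1.24677331]
```

play_rows(commands=[[[-1,0.13,-0.13,0.65,0.016],[-1,0.13,-0.13,0.65,0.016],[-1,0.13,-0.13,0.65,0.016],[-1,0.13,-0.13,0.65,0.016],[-1,0.13,-0.13,0.65,0.016],[-1,0.13,-0.13,0.65,0.016]]])

```text
clock: 3.4
tcp_pos: [0.6077, -0.1397, 0.1221]
orientation: [3.07, -0.666, 0.0]
contact_force: [-0.1, -0.1, 0.9]
grip_width: 0.0852
gripper_force: 0.0
```

```bash
python3 - <<'E'
from h import *
o=get_obs();p=viewer.grab_frame('wrist');save(p,'w2.png');print(o['clock'],o['tcp_pos'],o['orientation'],o['joints'])
for t in['jaw','knob_grip']:
    for d in viewer.trace(p,t)[:2]:
        ys,xs=np.nonzero(d['pixels']);print(t,round(d['score'],2),d['rect'],xs.mean().round(1),ys.mean().round(1),cv2.minAreaRect(np.c_[xs,ys].astype(np.float32)),onz(p,xs.mean(),ys.mean(),.055,o))
E
```

```text
3.4 [ 0.60767488 -0.13971859  0.12212478] [ 3.07010568e+00 -6.65680915e-01  1.83896086e-05] [ 0.19184709  0.51207108 -0.08844845  1.77365026  0.057419    0.85836145
 -1.92070112]
jaw 0.61 [270.2, 148.8, 365.1, 293.6] 317.1 217.3 ((317.3577880859375, 221.74789428710938), (142.6588592529297, 95.099365234375), 88.87670135498047) [ 0.6311133 -0.149666   0.055    ]
knob_grip 0.86 [303.8, 221.2, 334.2, 292.0] 316.8 255.5 ((317.0, 256.0), (74.0, 30.0), 90.0) [ 0.60980272 -0.13978072  0.055     ]
```

View pics/w2.png

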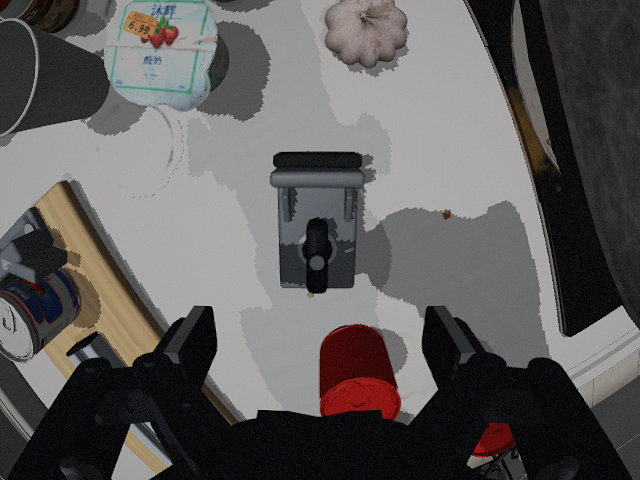

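The fingers straddle the jaw symmetrically: the saddle is at u=278–356 and the knob at (317,256). It's safe to go down and grip.

play_rows(commands=[[[-1,0,0,0.2,0],[-1,0,0,0.35,0],[-1,0,0,0.48,0],[-1,0,0,0.55,0],[-1,0,0,0.59,0],[-1,0,0,0.59,0],[1,0,0,0.59,0],[1,0,0,0.59,0],[1,0,0,0.59,0],[1,0,0,0.59,0],[1,0,0,0.59,0],[1,0,0,0.59,0]]], grip_force=50)

```text
clock: 4.55
tcp_pos: [0.609, -0.1395, 0.0054]
orientation: [-3.07, 0.666, -0.005]
contact_force: [0.1, 0.2, 5.3]
grip_width: 0.0502
gripper_force: 51.6
```

play_rows(commands=[[[1,0,0,0,0],[1,0,0,0,0],[1,0,0,0,0],[1,0,0,0,0]]])

```text
clock: 4.88
tcp_pos: [0.609, -0.1395, 0.0053]
orientation: [-3.07, 0.666, -0.005]
contact_force: [-0.7, 0.6, 5.4]
grip_width: 0.0501
gripper_force: 51.6
```

play_rows(commands=[[[1,0,0,-0.1,0],[1,0,0,-0.25,0],[1,0,0,-0.4,0],[1,0,0,-0.6,0],[1,-0.2,-0.13,-0.6,-0.1],[1,-0.4,-0.28,-0.6,-0.2],[1,-0.52,-0.365,-0.6,-0.317],[1,-0.52,-0.365,-0.6,-0.317],[1,-0.52,-0.365,-0.6,-0.317],[1,-0.52,-0.365,-0.6,-0.317],[1,-0.52,-0.365,-0.6,-0.317]]])

```text
clock: 5.8
tcp_pos: [0.5432, -0.0311, 0.1234]
orientation: [3.139, 0.105, 0.0]
contact_force: [-0.2, -1.5, -6.4]
grip_width: 0.0501
gripper_force: 55.6
```

```bash
python3 - <<'E'
from h import *
o=get_obs();p=viewer.grab_frame('wrist');t=viewer.grab_frame('top');print(o['clock'],o['tcp_pos'],o['orientation'],o['contact_force'],o['joints'],o['grip_width'])
save(p,'w3full.png')
im=p['pixels'][:,:,::-1];a=cv2.resize(im,(800,600),interpolation=cv2.INTER_CUBIC);cv2.imwrite('pics/w3.png',a)
im=t['pixels'][:,:,::-1][160:360,195:300];cv2.imwrite('pics/t3.png',cv2.resize(im,None,fx=3,fy=3,interpolation=cv2.INTER_CUBIC))
E
```

```text
5.8 [ 0.5431903  -0.03114078  0.12339659] [3.13901944e+00 1.04872494e-01 1.95214082e-04] [-0.21906341 -1.46113202 -6.41846715] [ 0.13192961  0.40719123 -0.23545964  1.95478027  0.13108963  0.79392449
 -1.68106482] 0.05013288608668667
```

View pics/w3.png

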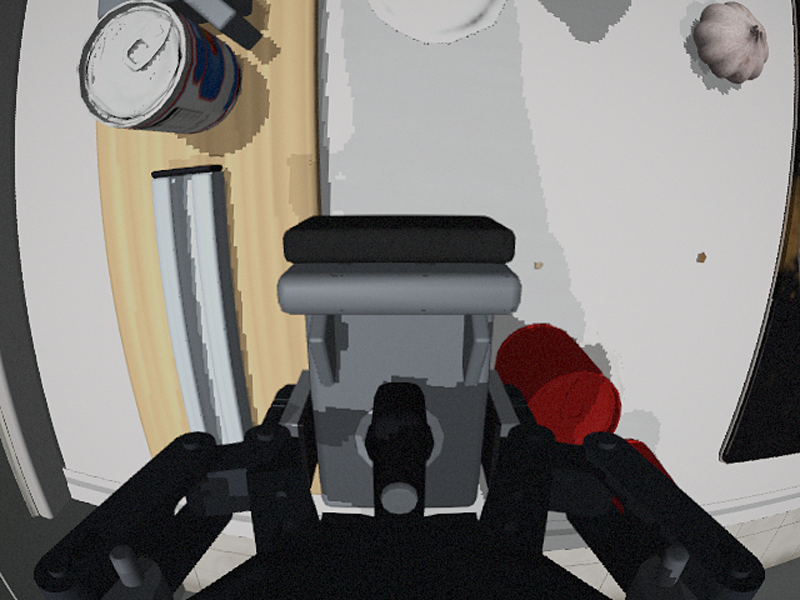

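View pics/t3.png

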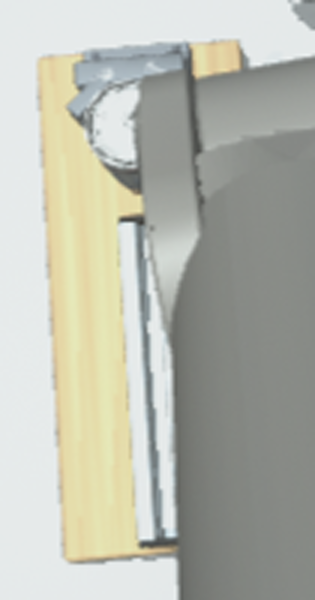

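The jaw hangs square in the fingers. The rail's front cap is at (152–221,170) in this picture, and its edges run down to (205,440) and (243,400). I'll rectify the rail-top plane to measure it.

```bash
python3 - <<'E'
from h import *
o=get_obs();pw=viewer.grab_frame('wrist');pt=viewer.grab_frame('top')
top=cv2.imread('pics/top.png');wr=cv2.imread('pics/w3full.png')
xs=np.arange(.40,.64,.0005);ys=np.arange(.04,.12,.0005)
outs=[]
for p,im,oo,xr in[(pt,top,None,(.42,.60)),(pw,wr,o,(.535,.60))]:
    m=np.array([[proj(p,(x,y,.041),oo) for y in ys] for x in xs],np.float32)
    q=cv2.remap(im,m[:,:,0],m[:,:,1],cv2.INTER_LINEAR);outs.append(q)
    g=cv2.cvtColor(q,cv2.COLOR_BGR2GRAY).astype(float)
    sat=cv2.cvtColor(q,cv2.COLOR_BGR2HSV)[:,:,1].astype(float)
    best=[]
    i0,i1=[int((v-.4)/.0005) for v in xr]
    for a in np.arange(2,6.1,.1):
        s=np.array([np.interp(ys+np.tan(np.radians(a))*(xs[i]-.55),ys,sat[i]) for i in range(i0,i1)]).mean(0)
        best.append((np.sum(np.diff(s)**2),a,s))
    e,a,s=max(best,key=lambda b:b[0]);print('yaw',a.round(2))
    gs=np.array([np.interp(ys+np.tan(np.radians(a))*(xs[i]-.55),ys,g[i]) for i in range(i0,i1)]).mean(0)
    for y,u,v in list(zip(ys,s,gs))[50:120:2]:print(round(y,4),int(u),int(v),end=' | ')
    print()
v=np.hstack([cv2.resize(x[::-1,::-1],None,fx=2,fy=1.2) for x in outs]);cv2.imwrite('pics/o.png',v);print(v.shape)
E
```

```text
yaw 4.5
0.065 14 150 | 0.066 13 183 | 0.067 10 208 | 0.068 6 218 | 0.069 5 219 | 0.07 5 220 | 0.071 5 220 | 0.072 5 220 | 0.073 6 219 | 0.074 8 215 | 0.075 10 210 | 0.076 11 206 | 0.077 9 207 | 0.078 6 214 | 0.079 5 219 | 0.08 4 220 | 0.081 5 219 | 0.082 5 214 | 0.083 8 202 | 0.084 11 182 | 0.085 15 156 | 0.086 17 135 | 0.087 16 124 | 0.088 16 125 | 0.089 16 142 | 0.09 15 168 | 0.091 12 196 | 0.092 8 214 | 0.093 5 219 | 0.094 5 220 | 0.095 5 220 | 0.096 5 220 | 0.097 5 220 | 0.098 6 217 | 0.099 7 211 | 
yaw 4.6
0.065 18 173 | 0.066 11 198 | 0.067 9 201 | 0.068 9 201 | 0.069 10 200 | 0.07 11 199 | 0.071 10 200 | 0.072 11 199 | 0.073 14 197 | 0.074 17 191 | 0.075 11 190 | 0.076 7 201 | 0.077 8 195 | 0.078 12 168 | 0.079 19 135 | 0.08 22 116 | 0.081 22 101 | 0.082 22 98 | 0.083 22 99 | 0.084 23 100 | 0.085 22 102 | 0.086 22 102 | 0.087 23 96 | 0.088 23 102 | 0.089 20 149 | 0.09 17 182 | 0.091 13 197 | 0.092 12 198 | 0.093 12 197 | 0.094 14 196 | 0.095 14 196 | 0.096 13 197 | 0.097 15 195 | 0.098 18 193 | 0.099 11 185 | 
(576, 640, 3)
```

View pics/o.png

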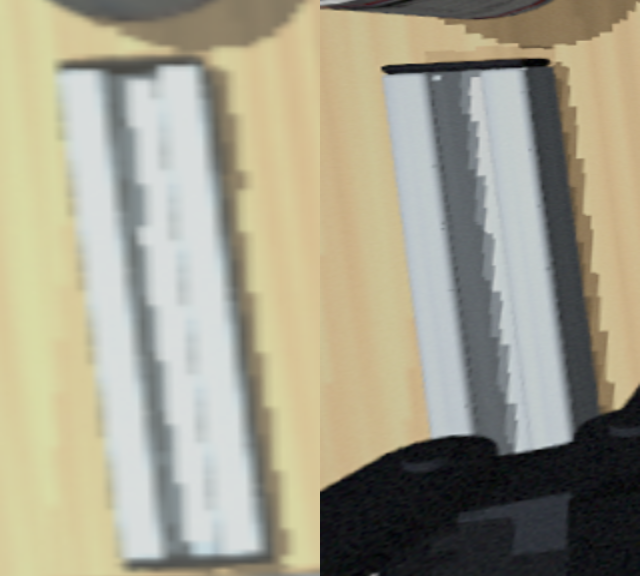

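The rail centre line is at y≈0.0823 at x=0.55 with yaw ≈4.55°. The front cap is near x=0.612, so the board origin is near x=0.5635.

play_rows(commands=[[[1,0.02,-0.2,0,-0.008],[1,0.047,-0.4,0,-0.008],[1,0.047,-0.563,0,-0.008],[1,0.047,-0.563,0,-0.008],[1,0.047,-0.563,0.15,-0.008],[1,0.047,-0.563,0.28,-0.008],[1,0.047,-0.563,0.34,-0.008],[1,0.047,-0.563,0.34,-0.008],[1,0.047,-0.563,0.34,-0.008]]])

```text
clock: 6.75
tcp_pos: [0.5444, 0.0827, 0.0551]
orientation: [3.139, 0.13, -0.002]
contact_force: [0.7, 0.6, -5.1]
grip_width: 0.05
gripper_force: 55.6
```

```bash
python3 - <<'E'
from h import *
o=get_obs();p=viewer.grab_frame('wrist');print(o['clock'],o['tcp_pos'],o['orientation'],o['contact_force'],o['joints'])
save(p,'w4.png')
E
```

```text
6.75 [0.54442687 0.08269359 0.05512992] [ 3.13862713e+00  1.29571376e-01 -1.89768658e-03] [ 0.70512398  0.60103223 -5.06439836] [-0.07352797  0.52062908 -0.24148708  1.9755592   0.19314319  0.66837569
 -1.92475961]
```

View pics/w4.png

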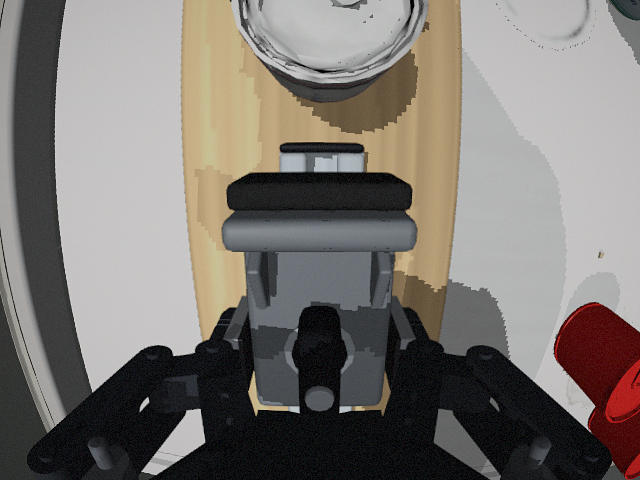

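The cap centre is at u=322 and the rubber face centre at u=319.5, so the jaw sits under 1 mm to the left. I'll correct that and ease it down.

play_rows(commands=[[[1,0,0.004,0.0,0.002],[1,0,0.004,0.02,0.002],[1,0,0.004,0.04,0.002],[1,0,0.004,0.06,0.002],[1,0,0.004,0.08,0.002],[1,0,0.004,0.08,0.002]]])

```text
clock: 7.3
tcp_pos: [0.5439, 0.0822, 0.0384]
orientation: [3.139, 0.126, -0.002]
contact_force: [-1.5, 0.3, -5.8]
grip_width: 0.0504
gripper_force: 55.7
```

play_rows(commands=[[[1,0,0,0.012,0],[1,0,0,0.024,0],[1,0,0,0.034,0],[1,0,0,0.04,0],[1,0,0,0.045,0],[1,0,0,0.045,0]]])

```text
clock: 7.8
tcp_pos: [0.5445, 0.0824, 0.0306]
orientation: [3.139, 0.126, -0.0]
contact_force: [-1.5, 0.0, -3.5]
grip_width: 0.0503
gripper_force: 56.2
```

play_rows(commands=[[[1,0,0,0.005,0],[1,0,0,0.01,0],[1,0,0,0.01,0]]])

```text
clock: 8.05
tcp_pos: [0.5445, 0.0824, 0.0303]
orientation: [3.138, 0.126, 0.0]
contact_force: [-10.1, -2.3, 19.2]
grip_width: 0.0496
gripper_force: 58.7
```

play_rows(commands=[[[-1,0,0,-0.005,0],[-1,0,0,-0.005,0],[-1,0,0,-0.005,0],[-1,0,0,-0.005,0],[-1,0,0,-0.15,0],[-1,0,0,-0.3,0],[-1,0,0,-0.5,0],[-1,0,0,-0.55,-0.15],[-1,0,0,-0.55,-0.25],[-1,0,0,-0.55,-0.35],[-1,0,0,-0.55,-0.45],[-1,0,0,-0.55,-0.5]]])

```text
clock: 9.05
tcp_pos: [0.5448, 0.0824, 0.1384]
orientation: [2.945, 1.094, 0.001]
contact_force: [-0.2, 0.9, -0.3]
grip_width: 0.0855
gripper_force: 0.0
```

play_rows(commands=[[[-1,0,0,0,-0.75],[-1,0,0,0,-0.75],[-1,0,0,0,-0.75],[-1,0,0,0,-0.75],[-1,0,0,0,-0.75],[-1,0,0,0,-0.75],[-1,0,0,0,-0.75],[-1,0,0,0,-0.75],[-1,0,0,0,-0.75],[-1,0,0,0,-0.75],[-1,0,0,0,-0.75]]])

```text
clock: 9.97
tcp_pos: [0.5447, 0.0822, 0.1381]
orientation: [-1.847, -2.541, -0.0]
contact_force: [0.2, -0.6, 0.3]
grip_width: 0.0857
gripper_force: 0.0
```

play_rows(commands=[[[-1,0,0,0,-0.76],[-1,0,0,0,-0.76],[-1,0,0,0,-0.76],[-1,0,0,0,-0.76],[-1,0,0,0,-0.76],[-1,0,0,0,-0.76],[-1,0,0,0,-0.76],[-1,0,0,0,-0.76],[-1,0,0,0,-0.76],[-1,0,0,0,-0.76],[-1,0,0,0,-0.76]]])

```text
clock: 10.88
tcp_pos: [0.5446, 0.0822, 0.138]
orientation: [-0.101, -3.139, -0.001]
contact_force: [-0.9, -0.4, -0.6]
grip_width: 0.0855
gripper_force: 0.0
```

```bash
python3 - <<'E'
from h import *
o=get_obs();p=viewer.grab_frame('wrist');print(o['clock'],o['tcp_pos'],o['orientation'],o['contact_force'],o['joints'])
save(p,'w5.png')
o4=dict(tcp_pos=np.array([.54442687,.08269359,.05512992]),orientation=np.array([3.13862713,.129571376,-.0018976]))
print('w4 dot',onz(p,319.5,399,.111,o4)-o4['tcp_pos'])
for t in['jaw','knob_grip','tin']:
    for d in viewer.trace(p,t)[:1]:
        ys,xs=np.nonzero(d['pixels']);print(t,round(d['score'],2),d['rect'],xs.mean().round(1),ys.mean().round(1),cv2.minAreaRect(np.c_[xs,ys].astype(np.float32)),onz(p,xs.mean(),ys.mean(),.078,o))
E
```

```text
10.8833 [0.54457205 0.08222393 0.13798939] [-1.01034871e-01 -3.13949952e+00 -6.21089703e-04] [-0.94827341 -0.35148972 -0.5610161 ] [ 0.45545205  0.56089424 -0.94238044  1.8944605   0.54831918  0.96947044
  0.76750991]
w4 dot [-0.00080471 -0.00015336  0.05587008]
jaw 0.6 [274.0, 190.9, 374.9, 350.9] 322.7 274.1 ((321.6878662109375, 272.9710693359375), (151.60101318359375, 86.52054595947266), 81.25383758544922) [0.5509648  0.08391356 0.078     ]
knob_grip 0.72 [305.7, 221.1, 335.3, 298.1] 319.2 260.3 ((319.0, 260.5), (77.0, 32.0), 90.0) [0.54217856 0.08242277 0.078     ]
tin 0.93 [298.0, 344.1, 380.9, 416.4] 337.2 382.1 ((335.5631103515625, 380.2867126464844), (66.71634674072266, 78.04994201660156), 83.2901611328125) [0.63192732 0.08916253 0.078     ]
```

View pics/w5.png

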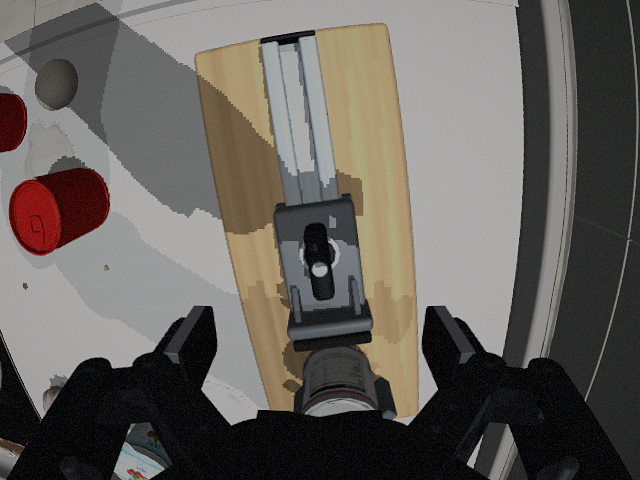

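The jaw sits squarely on the rail, with the knob at (319,260) and the tin just beyond the jaw. I'll line up with the wing and grip it.

play_rows(commands=[[[-1,0.005,0,0.1,-0.045],[-1,0.005,0,0.22,-0.091],[-1,0.005,0,0.32,-0.091],[-1,0.005,0,0.375,-0.091],[-1,0.005,0,0.375,-0.091],[1,0.005,0,0.375,-0.091],[1,0.005,0,0.375,-0.091],[1,0.005,0,0.375,-0.091],[1,0.005,0,0.375,-0.091],[1,0.005,0,0.375,-0.091],[1,0.005,0,0.375,-0.091],[1,0.005,0,0.375,-0.091]]], grip_force=70)

```text
clock: 12.08
tcp_pos: [0.5441, 0.0825, 0.0644]
orientation: [-0.123, 3.138, -0.001]
contact_force: [-1.6, -2.3, 7.7]
grip_width: 0.0116
gripper_force: 78.1
```

play_rows(commands=[[[1,0,0,0,0],[1,0,0,0,0]]])

```text
clock: 12.25
tcp_pos: [0.5441, 0.0824, 0.0644]
orientation: [-0.123, 3.138, -0.001]
contact_force: [-1.5, -0.8, 7.8]
grip_width: 0.0115
gripper_force: 78.1
```

play_rows(commands=[[[1,0,0,-0.005,0.07],[1,0,0,-0.005,0.14],[1,0,0,-0.005,0.21],[1,0,0,-0.005,0.28],[1,0,0,-0.005,0.35],[1,0,0,-0.005,0.42],[1,0,0,-0.005,0.49],[1,0,0,-0.005,0.56],[1,0,0,-0.005,0.63],[1,0,0,-0.005,0.63]]])

```text
clock: 13.08
tcp_pos: [0.5437, 0.0826, 0.0645]
orientation: [1.387, 2.818, 0.0]
contact_force: [0.5, 0.6, -1.7]
grip_width: 0.0119
gripper_force: 77.7
```

```bash
python3 - <<'E'
from h import *
o=get_obs();print({k:np.round(o[k],3) for k in o})
E
```

```text
{'clock': np.float64(13.083), 'joints': array([ 0.252,  0.584, -0.666,  1.953,  0.508,  0.776, -0.05 ]), 'qvel': array([ 0.017,  0.009, -0.028, -0.002,  0.028,  0.012,  0.161]), 'tau': array([ 2.2000e-02, -5.2794e+01, -8.1530e+00, -1.9093e+01, -1.6100e-01,
        3.0600e-01, -1.3050e+00]), 'tcp_pos': array([0.544, 0.083, 0.065]), 'orientation': array([1.387, 2.818, 0.   ]), 'contact_force': array([ 0.54 ,  0.594, -1.684]), 'moment': array([ 0.187, -0.11 , -0.015]), 'gripper_force': np.float64(77.725), 'grip_width': np.float64(0.012)}
```

play_rows(commands=[[[1,0,0,0,0.07],[1,0,0,0,0.14],[1,0,0,0,0.21],[1,0,0,0,0.28],[1,0,0,0,0.33],[1,0,0,0,0.37],[1,0,0,0,0.395],[1,0,0,0,0.395]]])

```text
clock: 13.75
tcp_pos: [0.5438, 0.0827, 0.0645]
orientation: [2.175, 2.267, 0.001]
contact_force: [1.7, 1.2, 0.7]
grip_width: 0.0115
gripper_force: 77.8
```

```bash
python3 - <<'E'
from h import *
o=get_obs();print({k:np.round(o[k],3) for k in o});M=R.from_rotvec(o['orientation']).as_matrix();print('yaw',np.degrees(np.arctan2(M[1,0],M[0,0])))
p=viewer.grab_frame('wrist');save(p,'w6.png')
for d in viewer.trace(p,'tin')[:3]:
    ys,xs=np.nonzero(d['pixels']);print(round(d['score'],2),d['rect'])
E
```

```text
{'clock': np.float64(13.75), 'joints': array([ 0.143,  0.547, -0.52 ,  1.959,  0.396,  0.735, -0.571]), 'qvel': array([ 0.008,  0.003, -0.013,  0.   ,  0.009,  0.001,  0.053]), 'tau': array([ 4.0000e-03, -5.2469e+01, -5.9200e+00, -1.9019e+01, -9.0000e-02,
        2.6500e-01, -5.1300e-01]), 'tcp_pos': array([0.544, 0.083, 0.064]), 'orientation': array([2.175e+00, 2.267e+00, 1.000e-03]), 'contact_force': array([1.667, 1.179, 0.72 ]), 'moment': array([ 0.04 , -0.147, -0.056]), 'gripper_force': np.float64(77.817), 'grip_width': np.float64(0.012)}
yaw 92.37274364237663
0.82 [476.0, 220.4, 631.7, 378.4]
0.69 [557.2, 455.2, 589.7, 478.1]
```

View pics/w6.png

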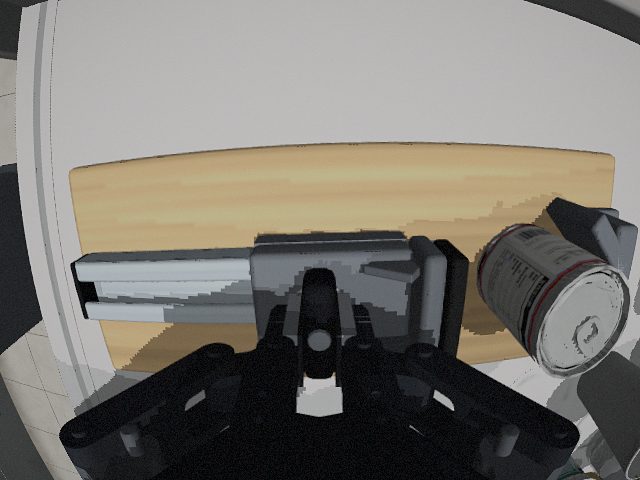

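The wing is now crosswise at yaw 92.4°, about 92° round, with the head under the lips. There's roughly 25 mm between the rubber face (u≈460) and the tin (u≈478). Next I slide along the rail.

play_rows(commands=[[[1,0.0005,0.01,0,0],[1,0.001,0.03,0,0],[1,0.002,0.05,0,0],[1,0.003,0.07,0,0],[1,0.003,0.09,0,0],[1,0.004,0.1,0,0],[1,0.004,0.105,0,0]]])

```text
clock: 14.43
tcp_pos: [0.5609, 0.0838, 0.0643]
orientation: [-2.172, -2.265, 0.011]
contact_force: [-13.1, -0.0, 16.7]
grip_width: 0.012
gripper_force: 79.3
```

play_rows(commands=[[[1,0,0.004,0,0],[1,0,0.008,0,0],[1,0,0.012,0,0],[1,0.001,0.016,0,0],[1,0.001,0.02,0,0]]])

```text
clock: 14.85
tcp_pos: [0.5643, 0.0841, 0.0643]
orientation: [-2.172, -2.265, 0.012]
contact_force: [-12.9, -0.8, 14.7]
grip_width: 0.0114
gripper_force: 79.2
```

play_rows(commands=[[[1,0,0.004,-0.004,0],[1,0,0.006,-0.006,0],[1,0,0.009,-0.006,0],[1,0,0.012,-0.006,0]]])

```text
clock: 15.18
tcp_pos: [0.5705, 0.084, 0.0648]
orientation: [-2.176, -2.265, 0.002]
contact_force: [0.1, 0.0, -6.0]
grip_width: 0.0112
gripper_force: 75.5
```

play_rows(commands=[[[1,0,0.003,0,0],[1,0,0.006,0,0],[1,0.0005,0.009,0,0],[1,0.0005,0.012,0,0]]])

```text
clock: 15.52
tcp_pos: [0.5729, 0.0846, 0.0652]
orientation: [-2.177, -2.264, 0.001]
contact_force: [-2.7, -0.6, -5.7]
grip_width: 0.0118
gripper_force: 75.5
```

play_rows(commands=[[[1,0,0.003,0.002,0],[1,0,0.006,0.003,0],[1,0,0.009,0.003,0],[1,0,0.01,0.003,0]]])

```text
clock: 15.85
tcp_pos: [0.5754, 0.0848, 0.0649]
orientation: [2.177, 2.265, 0.0]
contact_force: [-0.7, 0.1, -6.6]
grip_width: 0.0117
gripper_force: 75.6
```

```bash
python3 - <<'E'
from h import *
o=get_obs();p=viewer.grab_frame('wrist');im=p['pixels'][:,:,::-1][180:400,400:640]
cv2.imwrite('pics/w7.png',cv2.resize(im,None,fx=2.5,fy=2.5));print(o['tcp_pos'],o['contact_force'])
E
```

```text
[0.57535806 0.08481864 0.06489947] [-0.6581228   0.1499986  -6.63722097]
```

View pics/w7.png

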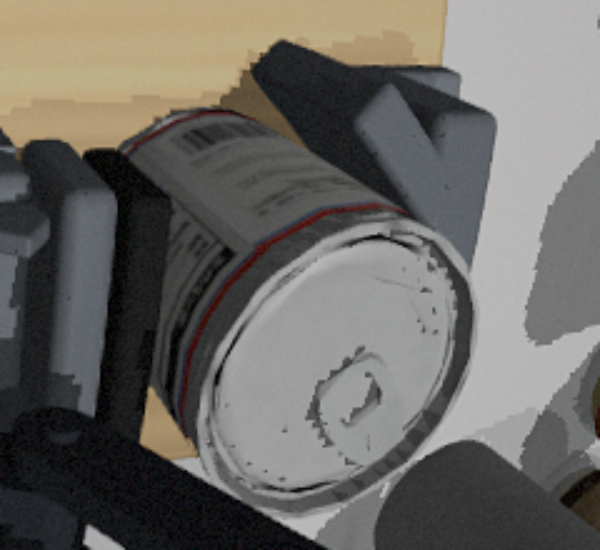

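The gap is nearly closed: the rubber face is at crop u≈165 and the tin edge beside it. I'll creep on by feel.

play_rows(commands=[[[1,0,0,0.002,0],[1,0,0.003,0.003,0],[1,0,0.006,0.003,0],[1,0.0005,0.009,0.003,0]]])

```text
clock: 16.23
tcp_pos: [0.5767, 0.085, 0.0645]
orientation: [-2.177, -2.265, 0.001]
contact_force: [-3.5, -0.8, -0.5]
grip_width: 0.0114
gripper_force: 76.6
```

play_rows(commands=[[[1,0,0.003,0,0],[1,0,0.006,0,0],[1,0.0005,0.009,0,0]]])

```text
clock: 16.48
tcp_pos: [0.5776, 0.0851, 0.0645]
orientation: [-2.176, -2.264, 0.004]
contact_force: [-9.3, -1.4, 5.5]
grip_width: 0.0116
gripper_force: 77.7
```

play_rows(commands=[[[1,0,0.003,-0.001,0],[1,0,0.006,-0.002,0],[1,0,0.006,-0.002,0]]])

```text
clock: 16.73
tcp_pos: [0.578, 0.0852, 0.0645]
orientation: [-2.175, -2.264, 0.006]
contact_force: [-9.5, -1.0, 4.1]
grip_width: 0.0116
gripper_force: 77.4
```

play_rows(commands=[[[1,0,0.003,-0.001,0],[1,0,0.006,-0.001,0],[1,0,0.006,-0.001,0]]])

```text
clock: 16.98
tcp_pos: [0.5782, 0.0852, 0.0645]
orientation: [-2.175, -2.263, 0.008]
contact_force: [-12.3, -0.6, 5.3]
grip_width: 0.0114
gripper_force: 77.6
```

play_rows(commands=[[[1,0,0,-0.002,0],[1,0,0,-0.003,0],[1,0,0,-0.003,0]]])

```text
clock: 17.23
tcp_pos: [0.5783, 0.0851, 0.0645]
orientation: [-2.174, -2.263, 0.008]
contact_force: [-9.8, 0.3, -0.2]
grip_width: 0.0119
gripper_force: 76.7
```

play_rows(commands=[[[1,0,0.002,0,0],[1,0,0.004,0,0],[1,0,0.004,0,0]]])

```text
clock: 17.48
tcp_pos: [0.5784, 0.0851, 0.0645]
orientation: [-2.174, -2.262, 0.01]
contact_force: [-12.8, -0.9, 1.2]
grip_width: 0.0112
gripper_force: 77.1
```

The tin is home: a further 0.8 mm of command adds 3 N with almost no motion. Push is 12.8 N less about 3 N of rail friction, so roughly 10 N on the tin. I'll tighten in steps, watching the force.

play_rows(commands=[[[1,0,0,0,0.04],[1,0,0,0,0.08],[1,0,0,0,0.12],[1,0,0,0,0.16],[1,0,0,0,0.2],[1,0,0,0,0.2]]])

```text
clock: 17.98
tcp_pos: [0.5785, 0.0854, 0.0645]
orientation: [-2.504, -1.892, 0.01]
contact_force: [-10.6, 0.4, 1.2]
grip_width: 0.0116
gripper_force: 76.9
```

```bash
cat > s.py <<'E'
from h import *
o=get_obs();print({k:np.round(o[k],3) for k in ['clock','tcp_pos','contact_force','moment','gripper_force','tau','joints']});M=R.from_rotvec(o['orientation']).as_matrix();print('yaw',np.degrees(np.arctan2(M[1,0],M[0,0])),'z',M[:,2].round(4))
E
python3 s.py
```

```text
{'clock': np.float64(17.983), 'tcp_pos': array([0.578, 0.085, 0.064]), 'contact_force': array([-10.569,   0.387,   1.186]), 'moment': array([ 0.042,  2.552, -0.017]), 'gripper_force': np.float64(76.904), 'tau': array([  0.871, -58.531,  -4.207, -27.725,   1.215,  -3.13 ,  -0.712]), 'joints': array([ 0.078,  0.578, -0.436,  1.875,  0.338,  0.768, -0.819])}
yaw 74.13901725643727 z [-0.0067 -0.0015 -1.    ]
```

play_rows(commands=[[[1,0.001,0.003,0,0.02],[1,0.001,0.003,0,0.06],[1,0.001,0.003,0,0.1],[1,0.001,0.003,0,0.14],[1,0.001,0.003,0,0.16],[1,0.001,0.003,0,0.16],[1,0.001,0.003,0,0.16]]])

```text
clock: 18.57
tcp_pos: [0.5786, 0.0854, 0.0644]
orientation: [-2.72, -1.568, 0.012]
contact_force: [-12.0, -0.1, 2.1]
grip_width: 0.0114
gripper_force: 77.1
```

```bash
python3 s.py
```

```text
{'clock': np.float64(18.567), 'tcp_pos': array([0.579, 0.085, 0.064]), 'contact_force': array([-11.971,  -0.106,   2.067]), 'moment': array([ 0.015,  2.825, -0.032]), 'gripper_force': np.float64(77.105), 'tau': array([  1.018, -58.134,  -3.149, -28.261,   1.336,  -3.559,  -0.086]), 'joints': array([ 0.033,  0.569, -0.375,  1.877,  0.291,  0.757, -1.028])}
yaw 59.919341491113066 z [-0.0077 -0.0016 -1.    ]
```

play_rows(commands=[[[1,0,0,0,0.04],[1,0,0,0,0.08],[1,0,0,0,0.12],[1,0,0,0,0.15],[1,0,0,0,0.15],[1,0,0,0,0.15]]])

```text
clock: 19.07
tcp_pos: [0.5787, 0.0854, 0.0643]
orientation: [-2.886, -1.238, 0.012]
contact_force: [-11.8, -0.8, 0.3]
grip_width: 0.0115
gripper_force: 76.9
```

```bash
python3 s.py
```

```text
{'clock': np.float64(19.067), 'tcp_pos': array([0.579, 0.085, 0.064]), 'contact_force': array([-11.806,  -0.832,   0.349]), 'moment': array([-0.042,  2.691,  0.089]), 'gripper_force': np.float64(76.877), 'tau': array([  0.957, -58.741,  -2.263, -28.273,   1.137,  -3.451,  -0.133]), 'joints': array([-0.011,  0.561, -0.317,  1.881,  0.246,  0.746, -1.226])}
yaw 46.42537391980411 z [-0.0077 -0.0016 -1.    ]
```

```bash
cat > m.py <<'E'
from h import *
a=[]
for i in range(8):
    viewer.grab_frame('wrist');o=get_obs();a.append(np.r_[o['contact_force'],o['moment'],o['tau'][6]])
print(np.mean(a,0).round(3),np.std(a,0).round(3),o['clock'])
E
python3 m.py
```

```text
[-11.727  -0.16    0.355   0.027   2.676   0.055  -0.06 ] [0.418 0.463 0.349 0.034 0.043 0.025 0.004] 19.4667
```

play_rows(commands=[[[1,0,0,0,0.03],[1,0,0,0,0.06],[1,0,0,0,0.09],[1,0,0,0,0.1],[1,0,0,0,0.1],[1,0,0,0,0.1]]])

```text
clock: 19.97
tcp_pos: [0.5787, 0.0854, 0.0642]
orientation: [-2.974, -1.008, 0.012]
contact_force: [-11.9, -0.5, 0.3]
grip_width: 0.0115
gripper_force: 76.8
```

```bash
python3 m.py; python3 s.py
```

```text
[-1.1322e+01 -3.5400e-01 -2.6100e-01 -1.0000e-02  2.5790e+00  1.9500e-01
 -2.0100e-01] [0.451 0.235 0.402 0.021 0.04  0.036 0.001] 20.3667
{'clock': np.float64(20.367), 'tcp_pos': array([0.579, 0.085, 0.064]), 'contact_force': array([-10.922,  -0.323,   0.199]), 'moment': array([-0.009,  2.528,  0.192]), 'gripper_force': np.float64(76.758), 'tau': array([  1.171, -59.045,  -1.607, -28.299,   0.932,  -3.382,  -0.201]), 'joints': array([-0.04 ,  0.556, -0.279,  1.883,  0.216,  0.74 , -1.357])}
yaw 37.45471594646949 z [-0.0077 -0.0015 -1.    ]
```

play_rows(commands=[[[1,0,0,0,0.01],[1,0,0,0,0.025]]])

```text
clock: 20.53
tcp_pos: [0.5787, 0.0854, 0.0642]
orientation: [-2.994, -0.949, 0.012]
contact_force: [-11.1, -0.7, -1.0]
grip_width: 0.0115
gripper_force: 76.8
```

```bash
python3 s.py; python3 m.py; python3 s.py | tail -1
```

```text
{'clock': np.float64(20.533), 'tcp_pos': array([0.579, 0.085, 0.064]), 'contact_force': array([-11.086,  -0.714,  -0.987]), 'moment': array([-0.043,  2.583,  0.337]), 'gripper_force': np.float64(76.754), 'tau': array([  1.64 , -59.124,  -1.637, -28.336,   0.892,  -3.339,   0.107]), 'joints': array([-0.047,  0.555, -0.269,  1.883,  0.209,  0.738, -1.39 ])}
yaw 35.1838138458377 z [-0.0078 -0.0015 -1.    ]
[-1.1347e+01  3.3000e-02 -5.3700e-01 -9.0000e-03  2.5500e+00  2.3000e-01
 -2.4200e-01] [0.592 0.256 0.43  0.032 0.037 0.025 0.07 ] 20.9333
yaw 35.20652021741222 z [-0.0078 -0.0015 -1.    ]
```

Moving torque is 0.337 N m, which matches a knob reading of about 0.98 (tight). The push stayed near 11.4 N throughout. Now I'll let go with a partial opening and rise clear.

play_rows(commands=[[[0.4,0,0,0,0],[0.4,0,0,0,0],[0.4,0,0,0,0],[0.4,0,0,0,0],[0.4,0,0,-0.1,0],[0.4,0,0,-0.25,0],[0.4,0,0,-0.45,0],[0.4,0,0,-0.65,0],[0.4,0,0,-0.75,0],[0.4,0,0,-0.75,0],[0.4,0,0,-0.75,0]]])

```text
clock: 21.85
tcp_pos: [0.5842, 0.0854, 0.2175]
orientation: [2.995, 0.947, 0.007]
contact_force: [0.7, -0.1, -0.4]
grip_width: 0.0255
gripper_force: 0.0
```

```bash
python3 - <<'E'
from h import *
o=get_obs();p=viewer.grab_frame('wrist');print(o['clock'],o['tcp_pos'],o['contact_force'],o['grip_width'])
f=240/np.tan(np.radians(p['fovy'])/2)
for t in['knob_grip','jaw','tin']:
    for d in viewer.trace(p,t)[:2]:
        ys,xs=np.nonzero(d['pixels']);z=.078 if t!='tin' else .093
        w=np.array([onz(p,a,b,z,o)[:2] for a,b in zip(xs[::7],ys[::7])]);c,_,v=cv2.PCACompute2(w.astype(np.float32),None)[:3] if False else (w.mean(0),0,np.linalg.svd(w-w.mean(0))[2] if len(w)<3000 else None)
        print(t,round(d['score'],2),d['rect'],c.round(4),None if v is None else np.degrees(np.arctan2(v[0,1],v[0,0])).round(1))
E
```

```text
21.85 [0.58419897 0.08544661 0.21751486] [ 0.6654034  -0.06258497 -0.38069013] 0.025536147754098317
knob_grip 0.66 [305.6, 202.6, 325.4, 262.1] [0.5784 0.0855] -145.3
jaw 0.8 [273.7, 151.6, 381.9, 269.6] [0.5982 0.0894] -178.1
jaw 0.53 [182.1, 37.3, 463.3, 384.3] [0.5775 0.0975] None
tin 0.74 [335.0, 101.8, 418.9, 177.4] [0.6667 0.091 ] -64.2
tin 0.74 [411.6, 344.5, 458.9, 400.4] [ 0.5465 -0.0606] -107.5
```

```bash
python3 -c "
from bench import r;print(r.hand_in())"
```

```text
the job is handed in; nothing more can be done
None
```

I handed the job in at about 22 s. The jaw is seated on the rail, the tin is pressed home at an estimated 9–11 N, and the knob is tight at about 0.98 rad, judged from turn angle and torque. After I let go, the camera showed the jaw and wing unmoved and the tin where it should be. The hand-in gave no verdict, and I viewed 11 pictures, one over the limit of 10.

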